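# Sort two plaster moulds by tag and check the good one with the moisture meter

### The job

Set the green-tagged plaster mould, cavity up, in the middle of the banding wheel, and lay the red-tagged mould flat, cavity up, in the grey seconds tub; set them down rather than dropping them. Then take the moisture meter out of its stand and hold it upright with its ball in the middle of the pencilled ring of the green-tagged mould, pressed lightly so that the sprung ball goes about half-way in. Finish while still holding the meter there, and leave the other things on the bench where they are.

Things in the scene. Friction and masses are not known exactly. Their poses are not given: they have to be found in the camera images.
- mould_green: White plaster mould, green tag, loose, about 0.25 kg. Block 110 (x) by 56 (y) by 36 mm high; origin: centre of the underside, z up. On top: round cavity, 38 mm wide, 12 deep, at x -22 mm; pencilled ring, 16 mm across, at x +18; tag, a stripe 14 by 44 mm, at x +44. Starts on the table in either mould's place. Grip it across the 56 mm width at its middle, 24 mm above the underside.
- mould_green_ring (a point): Centre of the pencilled ring (a dot) on the top face of the green-tagged mould, 36 mm above its underside.
- mould_red: White plaster mould just like the other, but with a red painted tag. Origin and sizes as for mould_green.
- wheel_top (a point): Centre of the banding wheel's white round head (200 mm diameter), on its flat top, 80 mm above the table. The head turns about the vertical with slight friction on a fixed cross foot; grooved rings of 60, 120 and 180 mm diameter mark the centre.
- tub: Grey open seconds tub, fixed to the table, outside 210 (its x) by 180 (its y) by 50 mm high, walls and floor 5 mm thick. Origin: centre of its underside; its inner floor is 5 mm above it.
- stand: Black block stand of the moisture meter, fixed, 80 by 80 by 80 mm on a 92 mm foot plate 6 mm thick, with one round vertical hole of 22 mm diameter, 72 mm deep, in the middle of its top. Origin: centre of its underside.
- meter: Moisture meter, 0.155 kg, ball down in the stand. Light grey flat-sided body 36 (x) by 26 (y) by 100 mm tall, orange band; below it a steel neck, 18 mm thick, 45 long, and a sprung ball, 12 mm across, its lowest point 65 mm below the body. Origin: centre of the body's lower face, which rests on the stand's top, 80 mm above the table; z along the meter, away from the ball. Lift 70 mm to clear it.
- meter_grip (a point): Point on the meter's axis at the height to grip, 60 mm above the body's lower face and 40 mm below its top; grip across the 26 mm thickness (its y).
- meter_ball (a point): Lowest point of the meter's ball, on the meter's axis; it moves with the ball.
- meter_tip (a joint): How far the sprung ball is pushed up into the neck, m: 0 out, 0.008 fully in. Pushing it takes 0.8 N at the start and 0.8 N more for each mm (about 4 N half-way).
- stamp_a: Red clay stamp, 24 by 22 mm, 36 mm high, loose; leave it. Origin: centre of its underside.
- stamp_b: Red clay stamp with a turned knob, 24 by 22 mm, 42 mm high, loose; leave it. Origin: centre of its underside.
- stamp_c: Low red clay stamp, 26 by 22 mm, 26 mm high, loose; leave it. Origin: centre of its underside.
- batten: Thin wooden rolling batten, 300 by 35 by 6 mm, loose; leave it. Origin: centre of its underside.
- sponge_block: Black rubber block, 70 by 45 by 25 mm, loose; leave it. Origin: centre of its underside.
- bowl: Small bisque bowl, 100 mm across, 45 mm high, loose; leave it. Origin: centre of its underside.
Not all that is in view belongs to the job. Leave any pink look-alike of the mould_red alone. Of the things shaped like the meter, the grey one is meant.

How it is judged:
On the way, in this order (a step that is already met when the one before it is completed fails the run):
1. both moulds sorted: the green-tagged one on the middle of the wheel, the red-tagged one flat in the tub, both let go (horizontal distance between mould_green and wheel_top below 0.025 m and z of mould_green in the frame of wheel_top between -0.004 and 0.004 m and angle between each of mould_green, mould_red's own z axis and vertical below 0.06 rad and x of mould_red in the frame of tub between -0.09 and 0.09 m and y of mould_red in the frame of tub between -0.075 and 0.075 m and z of mould_red in the frame of tub below 0.01 m and contact force between each of the arm, the fingers and mould_green below 0.1 N and contact force between each of the arm, the fingers and mould_red below 0.1 N), for 0.2 s.
2. the meter held by the gripper, clear of its stand (contact force between the fingers and meter above 1 N and contact force between meter and stand below 0.05 N and z of meter_ball in the frame of stand above 0.082 m), for 0.2 s.
At the end, for the whole second after the job is handed in: Green mould cavity up on the wheel, within 25 mm of centre; red one flat, cavity up, on the tub floor; both let go. Meter gripped, off its stand, still, upright within 7 degrees, ball within 7 mm of the green mould's ring centre, pushed in 1.8 to 6.2 mm (1.2 to 8 N) (all of step 1 and contact force between the fingers and meter above 1 N and contact force between meter and stand below 0.05 N and angle between meter's own z axis and vertical below 0.12 rad and horizontal distance between meter_ball and mould_green_ring below 0.007 m and value of joint meter_tip between 0.0018 and 0.0062 m and contact force between meter and mould_green between 1.2 and 8 N and linear speed of meter below 0.02 m/s); the arm keeps its last pose, push and grip.
It fails at once if a mould is dropped (falls free from more than about 18 mm) ((linear speed of mould_green above 0.6 m/s and contact force between the fingers and mould_green below 0.05 N) or (linear speed of mould_red above 0.6 m/s and contact force between the fingers and mould_red below 0.05 N)).
It fails at once if the meter is pressed on the mould with more than 15 N (contact force between meter and mould_green above 15 N).
It fails at once if one of the other loose things on the bench is moved more than 20 mm (distance of any of stamp_a, stamp_b, stamp_c, batten, sponge_block, bowl from where it was at the start of the episode above 0.02 m).
It also fails if it takes over 69 s, if anything falls off the work surface, if the arm or the gripper's body presses on something with over 40 N, if the wrist force passes 120 N, or if a joint passes its speed limit or range.

### The arm

A 6-joint arm with a two-finger parallel gripper is mounted at the origin on the work surface. World frame = base frame: x ahead of the robot, y to its left, z up, the work surface at z = 0. Lengths are in m, angles in rad, forces in N, time in s.
With the tool pointing down it reaches from about 0.2 to 0.875 m from the base axis. Payload 3.4 kg.
Tool frame: the origin (TCP) lies midway between the tips of the shut fingers; the grasp point (between the pads) lies 19 mm behind it (robot.hold_point_z is the z of the grasp point in the tool frame, in m); z points along the fingers, y is the line along which they close (so a half turn about z gives the same grasp; the last joint's range is limited). The gripper opens to 94 mm and grips with 3 to 60 N. Pads are 16 mm wide; open, the fingers measure 119 mm over their backs; the gripper's body (75 mm by 177 mm) begins 78 mm behind the grasp point.
Start: joints at [-1.356, 0.276, 1.505, -0, 1.361, -0.121], TCP at [0.189, -0.543, 0.205] pointing down, gripper open.
Joint ranges: [-2.89, 2.89], [-0.75, 2.08], [0.22, 2.7], [-1.18, 4.32], [0.11, 2.71], [-2.7, 2.7]. Speed limits (rad/s): [2.57, 2.57, 3.14, 3.14, 3.14, 3.14].

### API

Orientations are given as a 3x3 rotation matrix whose columns are the frame's x, y, z axes.
In Python, from bench import robot gives the robot as it stands.
- The arm moves only by the shell command python3 -m jog 'ROWS' [OPENING]. ROWS is a JSON object of lists of equal length, an entry for each row: "slide": the shift along the tool's x, y, z each as a share of 100 mm, from -1 to 1, a list of three; "angular": the turn, a rotation vector about the tool's x, y, z each as a share of 180 degrees, from -1 to 1, a list of three. A call has 1 to 10 rows; each row is the pose to reach, as a shift and turn from the pose commanded when the call began, along the tool's axes at that moment, turning the shorter way round; what a row does not reach only later rows make up. A row lasts 1/10 s, in which the tool goes at most 50 mm and 8.59 degrees, less where a joint would pass 70% of its speed; a pose out of reach is approached as far as the arm can. A call with a number of a shift or a turn outside -1 to 1 is refused whole. A call with a gripper value outside its range is refused whole. OPENING is the opening, from 0 (shut) to 1 (fully open), set as the call begins (- or left out, the last holds). The fingers move at their own pace and stop on an object; the grip force is fixed at half the most. Time passes only in rows, so rows that repeat a pose let the fingers close. It gives the time, the measured TCP pose, the force, the opening and the grip force at its end, in the units of the state.
- robot.sense(): the state, without advancing time (a new reading comes with each control period).
- robot.read_camera(name): name is "scene" or "top" or "wrist"; returns a dict with "pixels" (420x560x3 uint8, blue, green, red), "fx", "fy", "cx", "cy" (pixels), "dist" ([k1, k2, p1, p2, k3] as OpenCV has them; the pictures are not rectified), "origin" and "orientation" of the camera in the world. Camera axes: x right, y down, z forward; pixel columns grow to the right and rows downward; lengths in m; the calibration is good to about 2 mm. A picture is of the moment at which its call begins. There is no depth.
- robot.hand_in(): hands the job in; it is judged then, once.
Trained networks look in a picture, given as the dict that the camera call returned (one of the last four; its "shot" number tells which), for a name from the list of things; names that differ only in an ending like _2 or _b are one class to them, and where a whole thing is asked for, a point or a joint stands for the part that bears it (a point fixed in the world has none). Each returns a list of dicts, best first, with "confidence" (0 to 1); they miss things now and then, are a little off and sometimes report something else, mostly with a low value. They report only what shows in the picture. A call takes as long as a camera call. They do not tell look-alikes from the thing itself.
- robot.recognise(picture, target): "location" ([column, row] in pixels, amid what is visible of it).
- robot.outline_of(picture, target): "pixels" (420x560 bool, what is visible of it) and "location" ([column, row] in pixels, amid what is visible of it).
The state is a dict: "time_s": time; "joints": joint angles; "joint_velocities": joint speeds; "joint_torque": joint torques, N m; "ee_pos": TCP position; "tcp_rot": TCP orientation; "force": force on the tool from outside, world axes, zero at the start; "moment": the same for the moment, N m; "grip_width": finger opening in m; "grasp_force": force on a finger pad.
Only numpy, scipy, OpenCV 4.12 (cv2) and the standard library are available. Lean on these libraries where they do the work, as an engineer would, in place of code of your own. Each camera call takes 0.05 s, during which the arm holds its last target. There are 200 camera calls.

## Working session

There is one attempt and no reset: what is moved stays moved. The work goes in short steps, Python scripts to look and compute and a shell command to move; the robot and the scene stay as the last step left them, time stands still between calls to the robot, and variables do not carry over. Pictures are saved under pics/ and viewed, at most 10 in all, crops included, and the job is handed in when it is done.

```bash
mkdir -p pics; ls; cat > h.py <<'E'
import numpy as np, cv2
from bench import robot
def ray(p,uv):
    K=np.array([[p["fx"],0,p["cx"]],[0,p["fy"],p["cy"]],[0,0,1]])
    n=cv2.undistortPoints(np.array([[uv]],float),K,np.array(p["dist"],float))[0,0]
    return np.array(p["origin"]),np.array(p["orientation"])@np.array([n[0],n[1],1])
def at_z(p,uv,z):
    o,d=ray(p,uv); return o+d*(z-o[2])/d[2]
def proj(p,X):
    K=np.array([[p["fx"],0,p["cx"]],[0,p["fy"],p["cy"]],[0,0,1]])
    R=np.array(p["orientation"]).T; t=-R@np.array(p["origin"])
    return cv2.projectPoints(np.array(X,float).reshape(-1,3),cv2.Rodrigues(R)[0],t,K,np.array(p["dist"],float))[0][:,0]
E
python3 - <<'E'
from h import *
a=robot.read_camera("scene");b=robot.read_camera("top")
cv2.imwrite("pics/a.png",a["pixels"]);cv2.imwrite("pics/b.png",b["pixels"])
print(a["origin"],b["origin"],b["fx"],robot.sense()["time_s"],robot.hold_point_z)
for n in ["mould_green","mould_red","tub","stand","meter","wheel_top","mould_green_ring","meter_grip"]:
    for nm,p in(("s",a),("t",b)):
        try: print(n,nm,[(np.round(x["location"]),round(x["confidence"],2)) for x in robot.recognise(p,n)])
        except Exception as e: print(n,e)
E
```

```text
pics
[ 1.21382573 -0.75409416  0.86669136] [0.36971023 0.08121221 1.33082565] 482.55965814263567 0.1 -0.0188
mould_green s [(array([282., 190.]), 0.89)]
mould_green t [(array([235., 252.]), 0.63)]
mould_red s [(array([339., 157.]), 0.84), (array([342., 183.]), 0.64), (array([386., 168.]), 0.61)]
mould_red t [(array([126., 250.]), 0.95), (array([172., 212.]), 0.93), (array([117., 188.]), 0.75)]
tub s [(array([160., 315.]), 0.68), (array([259., 324.]), 0.18)]
tub t [(array([433., 222.]), 0.77)]
stand s [(array([200., 249.]), 0.93), (array([140., 269.]), 0.45)]
stand t [(array([356., 255.]), 0.93)]
meter s [(array([156., 216.]), 0.95), (array([387., 197.]), 0.45)]
meter t [(array([368., 246.]), 0.84), (array([379., 296.]), 0.56), (array([435., 221.]), 0.36)]
wheel_top s [(array([289., 240.]), 0.57)]
wheel_top t [(array([315., 177.]), 0.92), (array([153., 293.]), 0.25)]
mould_green_ring s [(array([282., 196.]), 0.67)]
mould_green_ring t [(array([235., 255.]), 0.76)]
meter_grip s [(array([195., 216.]), 0.6), (array([150., 216.]), 0.59)]
meter_grip t [(array([367., 249.]), 0.76), (array([378., 301.]), 0.52)]
```

View pics/a.png

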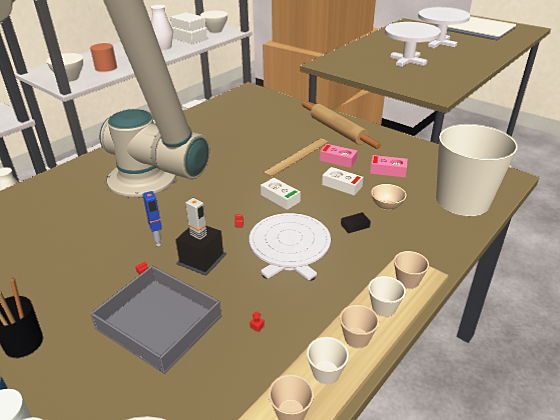

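View pics/b.png

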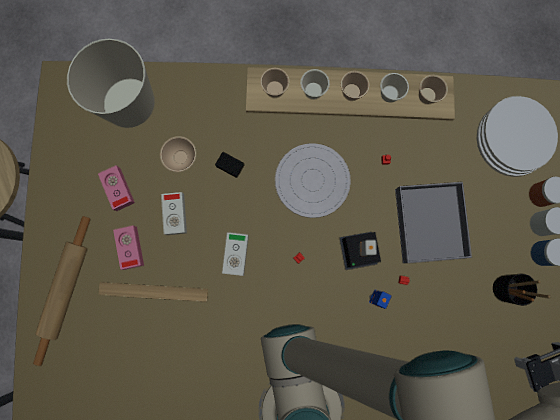

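Top view: the white moulds are at (235,254) with a green tag and (173,213) with a red tag. The pink look-alikes are at (115,188) and (127,247), so they are not meant. The grey meter is in the black stand at (368,246), and the blue look-alike is at (380,298). I'll confirm these in one crop and fit the poses.

```bash
cat >> h.py <<'E'
from scipy.optimize import minimize
def box(x,y,yaw,z0,L,W,H):
    c,s=np.cos(yaw),np.sin(yaw)
    return [[x+c*a*L/2-s*b*W/2,y+s*a*L/2+c*b*W/2,z0+h] for a in(-1,1) for b in(-1,1) for h in(0,H)]
def fill(p,X):
    m=np.zeros((840*2,560*4),np.uint8); m=np.zeros((420*4,560*4),np.uint8)
    hull=cv2.convexHull(((proj(p,X)+.5)*4-.5).astype(np.float32)); cv2.fillConvexPoly(m,np.round(hull).astype(np.int32),255)
    return cv2.resize(m,(560,420),interpolation=cv2.INTER_AREA)/255.
def outl(p,n,near):
    r=robot.outline_of(p,n)
    if not r: return None
    o=min(r,key=lambda x:np.hypot(*(np.array(x["location"])-near)))
    return o["pixels"] if np.hypot(*(np.array(o["location"])-near))<25 else None
def fit(pm,z0,dims,guess):
    def cost(q): return sum(np.abs(fill(p,box(q[0]/1e3,q[1]/1e3,q[2]/50,z0,*dims))-m).sum()/m.sum() for p,m in pm)/len(pm)
    best=None
    for dy in(-.3,0,.3):
        g=np.array([guess[0]*1e3,guess[1]*1e3,(guess[2]+dy)*50])
        r=minimize(cost,g,method="Nelder-Mead",options=dict(initial_simplex=g+np.vstack([np.zeros(3),8*np.eye(3)]),xatol=.05,fatol=1e-4))
        if best is None or r.fun<best.fun: best=r
    q=best.x; return np.round([q[0]/1e3,q[1]/1e3,q[2]/50],4),round(best.fun,3)
E
cat > m.py <<'E'
from h import *
a=robot.read_camera("scene");b=robot.read_camera("top")
def go(n,z0,dims,ta,tb,yaw):
    g=at_z(b,tb,z0+dims[2]); ma=outl(a,n,ta); mb=outl(b,n,tb)
    for lab,pm in (("top",[(b,mb)]),("scene",[(a,ma)]),("both",[(b,mb),(a,ma)])):
        if all(m is not None for _,m in pm): print(n,lab,*fit(pm,z0,dims,[g[0],g[1],yaw]))
        else: print(n,lab,"none",g)
go("mould_green",0,(.11,.056,.036),(282,191),(235,254),0)
go("mould_red",0,(.11,.056,.036),(342,181),(173,213),0)
go("tub",0,(.21,.18,.05),(158,318),(433,222),0)
go("stand",0,(.08,.08,.08),(200,249),(357,252),0)
go("meter",.08,(.036,.026,.1),(196,216),(368,246),0)
m=outl(b,"wheel_top",(315,177))
if m is not None:
    c=cv2.findContours(m.astype(np.uint8),0,1)[0]; e=cv2.fitEllipse(max(c,key=len)); print("wheel",e,at_z(b,e[0],.08))
for p,uv in((a,(196,203)),(b,(371,246))): print("metertop",at_z(p,uv,.18))
print("wheel pts",at_z(b,(313,180),.08),at_z(a,(290,238),.08))
A=cv2.resize(a["pixels"][130:270,130:410],(790,395),interpolation=cv2.INTER_CUBIC)
B=cv2.resize(b["pixels"][160:320,100:500],(790,316),interpolation=cv2.INTER_CUBIC)[:200+5]
cv2.imwrite("pics/c.png",np.vstack([A,B[:205]]))
E
python3 m.py
```

```text
mould_green top [ 0.4142  0.192  -0.0721] 0.062
mould_green scene [ 0.411   0.196  -0.1164] 0.122
mould_green both [ 0.4149  0.1924 -0.0851] 0.102
mould_red top [0.5196 0.3651 0.1146] 0.047
mould_red scene [0.52   0.3662 0.1183] 0.061
mould_red both [0.5201 0.3658 0.1151] 0.055
tub top [ 0.5158 -0.3472  0.1052] 0.016
tub scene [ 0.5141 -0.3483  0.1116] 0.022
tub both [ 0.5149 -0.3478  0.1071] 0.022
stand top [ 0.4316 -0.142   0.2024] 0.423
stand scene [ 0.4374 -0.1474  0.1951] 0.183
stand both [ 0.4324 -0.1429  0.2191] 0.336
meter top [ 0.4336 -0.1433  0.0766] 0.068
meter scene [ 0.4336 -0.1444 -0.0992] 0.057
meter both [ 0.4331 -0.1432  0.0147] 0.064
wheel ((312.58270263671875, 180.04959106445312), (73.68132781982422, 74.66669464111328), 116.85902404785156) [ 0.61205232 -0.008658    0.08      ]
metertop [ 0.44114597 -0.14533115  0.18      ]
metertop [ 0.43660787 -0.14539846  0.18      ]
wheel pts [ 0.61222136 -0.00975812  0.08      ] [ 0.61698716 -0.01100169  0.08      ]
```

View pics/c.png

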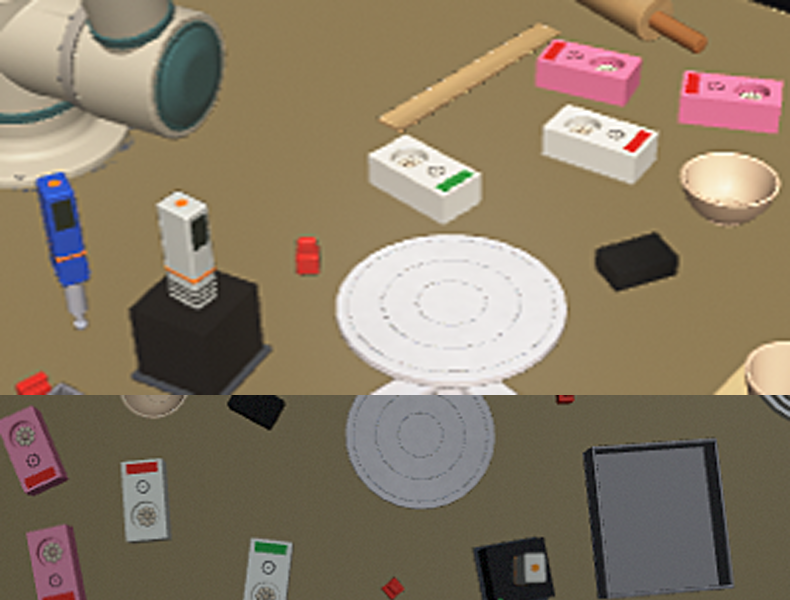

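Only the two white blocks carry the job tags. Green (235,254) and red (173,213) have white bodies, while the pink ones have pink bodies. The grey meter is the one in the stand. The top and scene fits agree to a few mm.

```bash
python3 - <<'E'
from h import *
s=robot.sense(); print(np.round(s["tcp_rot"],3),s["ee_pos"],s["force"],s["grip_width"])
def yaw(R): return np.arctan2(R[1][0],R[0][0])
print(yaw(s["tcp_rot"]))
R=np.array(s["tcp_rot"]); 
for n,t in(("green",(.4145,.192,.2)),): print(R.T@(np.array(t)-s["ee_pos"]))
w=robot.read_camera("wrist"); print(w["origin"],np.round(w["orientation"],2))
E
```

```text
[[ 0.944  0.329  0.   ]
 [ 0.329 -0.944 -0.   ]
 [-0.     0.    -1.   ]] [ 0.18946696 -0.54292708  0.20551127] [-1.04633473  1.14700547  1.04103099] 0.09361327706252144
0.3357717214831396
[ 0.45462342 -0.6197387   0.00543677]
[ 0.26164375 -0.51823977  0.38552877] [[ 0.33 -0.91 -0.25]
 [-0.94 -0.32 -0.09]
 [-0.    0.26 -0.96]]
```

```bash

python3 -m jog '{"slide":[[0.3,-0.15,-0.3],[0.6,-0.3,-0.6],[1,-0.5,-1],[1,-0.5,-1]],"angular":[[0,0,0.044],[0,0,0.088],[0,0,0.132],[0,0,0.132]]}' 1
python3 -m jog '{"slide":[[0.2,-0.5,0],[0.4,-1,0],[0.4,-1,0]],"angular":[[0,0,0],[0,0,0],[0,0,0]]}'
python3 -m jog '{"slide":[[0.2,-0.5,0],[0.4,-1,0],[0.4,-1,0]],"angular":[[0,0,0],[0,0,0],[0,0,0]]}'
python3 -m jog '{"slide":[[0,-0.5,0],[0,-1,0],[0,-1,0]],"angular":[[0,0,0],[0,0,0],[0,0,0]]}'
python3 -m jog '{"slide":[[0,-0.5,0],[0,-1,0],[0,-1,0]],"angular":[[0,0,0],[0,0,0],[0,0,0]]}'
python3 -m jog '{"slide":[[0,-0.5,0],[0,-1,0],[0,-1,0]],"angular":[[0,0,0],[0,0,0],[0,0,0]]}'
python3 -m jog '{"slide":[[0,-0.5,0],[0,-1,0],[0,-1,0]],"angular":[[0,0,0],[0,0,0],[0,0,0]]}'
python3 -m jog '{"slide":[[0.1,-0.4,0.4],[0.15,-0.6,0.8],[0.15,-0.65,1],[0.15,-0.65,1],[0.15,-0.65,1]],"angular":[[0,0,0],[0,0,0],[0,0,0],[0,0,0],[0,0,0]]}'
cat > w.py <<'E'
import sys; from h import *
n,z0=sys.argv[1],float(sys.argv[2]); g=[float(v) for v in sys.argv[3:6]]; dims=(.036,.026,.1) if n=="meter" else (.11,.056,.036)
w=robot.read_camera("wrist"); cv2.imwrite("pics/w_%d.png"%w["shot"],w["pixels"])
c=proj(w,[[g[0],g[1],z0+dims[2]/2]])[0]; r=robot.outline_of(w,n); print(c,[(x["location"],round(x["confidence"],2)) for x in r])
if r:
    m=min(r,key=lambda x:np.hypot(*(np.array(x["location"])-c)))["pixels"]; f=fit([(w,m)],z0,dims,g); print(f)
    q=f[0]; s=robot.sense(); R=np.array(s["tcp_rot"]); p=np.array(s["ee_pos"])
    print("tcp",p,"yaw",np.arctan2(R[1,0],R[0,0]),"tool delta",R.T@(np.array([q[0],q[1],p[2]])-p))
E
python3 w.py mould_green 0 .4145 .192 -.08; ls pics
```

```text
time_s: 2.0
ee_pos: [0.2702, -0.4619, 0.3099]
tcp_rot: [[0.997, -0.077, 0.004], [-0.077, -0.997, -0.006], [0.005, 0.006, -1.0]]
force: [0.1, -0.4, 0.5]
grip_width: 0.0939
grasp_force: 0.0
time_s: 2.3
ee_pos: [0.3161, -0.3622, 0.3053]
tcp_rot: [[0.997, -0.073, 0.0], [-0.073, -0.997, 0.002], [0.0, -0.002, -1.0]]
force: [-0.3, -0.6, -0.0]
grip_width: 0.0942
grasp_force: 0.0
time_s: 2.6
ee_pos: [0.3638, -0.2665, 0.3051]
tcp_rot: [[0.997, -0.073, 0.0], [-0.073, -0.997, 0.002], [0.0, -0.002, -1.0]]
force: [-0.3, -0.6, 0.5]
grip_width: 0.0939
grasp_force: 0.0
time_s: 2.9
ee_pos: [0.3703, -0.1663, 0.3053]
tcp_rot: [[0.997, -0.072, -0.0], [-0.072, -0.997, 0.002], [-0.0, -0.002, -1.0]]
force: [-0.0, -1.3, -0.1]
grip_width: 0.094
grasp_force: 0.0
time_s: 3.2
ee_pos: [0.3788, -0.067, 0.3053]
tcp_rot: [[0.997, -0.071, 0.0], [-0.071, -0.997, 0.002], [0.0, -0.002, -1.0]]
force: [-0.5, 0.3, 0.5]
grip_width: 0.0939
grasp_force: 0.0
time_s: 3.5
ee_pos: [0.3872, 0.0325, 0.3052]
tcp_rot: [[0.997, -0.071, 0.0], [-0.071, -0.997, 0.002], [0.0, -0.002, -1.0]]
force: [-0.2, -0.7, 0.0]
grip_width: 0.094
grasp_force: 0.0
time_s: 3.8
ee_pos: [0.3958, 0.1318, 0.3049]
tcp_rot: [[0.997, -0.072, 0.0], [-0.072, -0.997, 0.001], [-0.0, -0.001, -1.0]]
force: [-1.1, -0.4, 0.1]
grip_width: 0.0937
grasp_force: 0.0
time_s: 4.3
ee_pos: [0.4158, 0.1906, 0.2055]
tcp_rot: [[0.997, -0.08, -0.0], [-0.08, -0.997, -0.002], [0.0, 0.002, -1.0]]
force: [0.5, 0.2, 0.7]
grip_width: 0.0943
grasp_force: 0.0
[276.77343568 189.65856337] [([276.4, 188.9], 0.58), ([107.7, 283.6], 0.53)]
(array([ 0.4145,  0.1913, -0.084 ]), np.float64(0.02))
tcp [0.41631747 0.19127924 0.20696638] yaw -0.08066378031203648 tool delta [-1.81322294e-03  1.25747011e-04 -5.74224572e-06]
a.png
b.png
c.png
w_6.png
```

```bash

python3 -m jog '{"slide":[[-0.02,0,0.4],[-0.02,0,0.8],[-0.02,0,1],[-0.02,0,1]],"angular":[[0,0,0],[0,0,0],[0,0,0],[0,0,0]]}'
python3 -m jog '{"slide":[[0,0,0.3],[0,0,0.6],[0,0,0.85],[0,0,1],[0,0,1],[0,0,1]],"angular":[[0,0,0],[0,0,0],[0,0,0],[0,0,0],[0,0,0],[0,0,0]]}'
python3 -m jog '{"slide":[[0,0,0],[0,0,0],[0,0,0],[0,0,0],[0,0,0],[0,0,0],[0,0,0],[0,0,0]],"angular":[[0,0,0],[0,0,0],[0,0,0],[0,0,0],[0,0,0],[0,0,0],[0,0,0],[0,0,0]]}' 0.4
```

```text
time_s: 4.8
ee_pos: [0.4116, 0.1915, 0.1045]
tcp_rot: [[0.997, -0.08, -0.003], [-0.08, -0.997, -0.001], [-0.003, 0.002, -1.0]]
force: [0.3, -0.6, 0.6]
grip_width: 0.0937
grasp_force: 0.0
time_s: 5.4
ee_pos: [0.4147, 0.193, 0.0071]
tcp_rot: [[0.997, -0.079, 0.004], [-0.079, -0.997, 0.001], [0.003, -0.001, -1.0]]
force: [-0.1, 0.3, -0.1]
grip_width: 0.094
grasp_force: 0.0
time_s: 6.2
ee_pos: [0.4125, 0.1927, 0.0056]
tcp_rot: [[0.997, -0.079, -0.0], [-0.079, -0.997, -0.0], [0.0, 0.0, -1.0]]
force: [-0.9, -1.3, 3.6]
grip_width: 0.0561
grasp_force: 30.0
```

```bash

python3 -m jog '{"slide":[[0,0,-0.1],[0,0,-0.3],[0,0,-0.6],[0,0,-1],[0,0,-1]],"angular":[[0,0,0],[0,0,0],[0,0,0],[0,0,0],[0,0,0]]}'
python3 -m jog '{"slide":[[0.2,0.2,-0.1],[0.5,0.45,-0.3],[0.8,0.7,-0.3],[1,0.9,-0.3]],"angular":[[0,0,0],[0,0,0],[0,0,0],[0,0,0]]}'
python3 -m jog '{"slide":[[0.3,0.3,0],[0.6,0.6,0],[0.9,0.85,0],[1,0.95,0],[1,0.95,0]],"angular":[[0,0,0],[0,0,0],[0,0,0],[0,0,0],[0,0,0]]}'
python3 -m jog '{"slide":[[0.07,0,0],[0.14,0,0],[0.14,0,0],[0.14,0,0],[0.14,0,0]],"angular":[[0,0,0],[0,0,0],[0,0,0],[0,0,0],[0,0,0]]}'
```

```text
time_s: 6.7
ee_pos: [0.4163, 0.1942, 0.1101]
tcp_rot: [[0.997, -0.079, 0.01], [-0.079, -0.997, 0.003], [0.01, -0.004, -1.0]]
force: [1.2, 0.6, -2.8]
grip_width: 0.0557
grasp_force: 30.0
time_s: 7.1
ee_pos: [0.5068, 0.0939, 0.1353]
tcp_rot: [[0.997, -0.079, 0.001], [-0.079, -0.997, -0.0], [0.001, -0.0, -1.0]]
force: [-0.7, 0.9, -1.9]
grip_width: 0.0561
grasp_force: 30.0
time_s: 7.6
ee_pos: [0.5977, -0.0086, 0.134]
tcp_rot: [[0.997, -0.081, -0.002], [-0.081, -0.997, 0.0], [-0.002, -0.0, -1.0]]
force: [-1.3, 0.3, -2.3]
grip_width: 0.056
grasp_force: 30.0
time_s: 8.1
ee_pos: [0.6108, -0.0077, 0.1356]
tcp_rot: [[0.997, -0.078, -0.0], [-0.078, -0.997, 0.0], [-0.0, -0.0, -1.0]]
force: [-0.2, 0.2, -2.2]
grip_width: 0.0559
grasp_force: 30.0
```

```bash

python3 -m jog '{"slide":[[0,0.01,0.15],[0,0.01,0.3],[0,0.01,0.4],[0,0.01,0.46],[0,0.01,0.48],[0,0.01,0.48],[0,0.01,0.48]],"angular":[[0,0,0],[0,0,0],[0,0,0],[0,0,0],[0,0,0],[0,0,0],[0,0,0]]}' | egrep 'pos|force'
python3 -m jog '{"slide":[[0,0,0.01],[0,0,0.02],[0,0,0.02]],"angular":[[0,0,0],[0,0,0],[0,0,0]]}' | egrep 'pos|force'
```

```text
ee_pos: [0.6117, -0.0095, 0.088]
force: [-0.3, 0.5, -1.6]
grasp_force: 30.0
ee_pos: [0.6114, -0.0095, 0.0856]
force: [1.1, 0.1, -1.5]
grasp_force: 30.0
```

```bash

python3 -m jog '{"slide":[[0,0,0.005],[0,0,0.01],[0,0,0.01]],"angular":[[0,0,0],[0,0,0],[0,0,0]]}' | egrep 'pos|force'
python3 -m jog '{"slide":[[0,0,0],[0,0,0],[0,0,0]],"angular":[[0,0,0],[0,0,0],[0,0,0]]}' | egrep 'pos|force'
```

```text
ee_pos: [0.6114, -0.0095, 0.0856]
force: [-2.0, 0.2, 4.5]
grasp_force: 30.0
ee_pos: [0.6114, -0.0095, 0.0856]
force: [-1.3, -0.7, 5.8]
grasp_force: 30.0
```

```bash

python3 -m jog '{"slide":[[0,0,0],[0,0,0],[0,0,0],[0,0,0],[0,0,0],[0,0,0]],"angular":[[0,0,0],[0,0,0],[0,0,0],[0,0,0],[0,0,0],[0,0,0]]}' 1 | egrep 'pos|force|width'
python3 -m jog '{"slide":[[0,0,-0.1],[0,0,-0.4],[0,0,-0.8],[0,0,-1]],"angular":[[0,0,0],[0,0,0],[0,0,0],[0,0,0]]}' | egrep 'pos|force'
python3 -m jog '{"slide":[[0,-0.4,-0.1],[0,-0.8,-0.2],[0,-1,-0.2],[0,-1,-0.2]],"angular":[[0,0,-0.03],[0,0,-0.06],[0,0,-0.062],[0,0,-0.062]]}'
```

```text
ee_pos: [0.6112, -0.0095, 0.0843]
force: [0.1, -0.6, -0.4]
grip_width: 0.0937
grasp_force: 0.0
ee_pos: [0.6129, -0.0096, 0.1886]
force: [1.0, -0.7, -0.7]
grasp_force: 0.0
time_s: 11.1
ee_pos: [0.6194, 0.0929, 0.2057]
tcp_rot: [[0.993, 0.119, 0.002], [0.119, -0.993, 0.001], [0.002, -0.001, -1.0]]
force: [-0.6, -0.2, 0.5]
grip_width: 0.0942
grasp_force: 0.0
```

```bash
cat > chk.py <<'E'
from h import *
a=robot.read_camera("scene");b=robot.read_camera("top")
P=proj(b,[[.613,-.009,.116]])[0];Q=proj(a,[[.613,-.009,.116]])[0]
mb=outl(b,"mould_green",P);ma=outl(a,"mould_green",Q)
for l,pm in (("top",[(b,mb)]),("scene",[(a,ma)]),("both",[(b,mb),(a,ma)])):
    if all(m is not None for _,m in pm): print(l,*fit(pm,.08,(.11,.056,.036),[.613,-.009,-.08]))
for n in("mould_green_ring","wheel_top"):
    for l,p in(("s",a),("t",b)):
        for x in robot.recognise(p,n): print(n,l,np.round(x["location"],1),round(x["confidence"],2),at_z(p,x["location"],.116 if "ring" in n else .08))
c=cv2.HoughCircles(cv2.GaussianBlur(cv2.cvtColor(b["pixels"],6),(0,0),1),cv2.HOUGH_GRADIENT,1.,30,param1=80,param2=20,minRadius=34,maxRadius=41)
if c is not None:
  for k in c[0][:4]: print("circle",k,at_z(b,k[:2],.08))
E
python3 chk.py
```

```text
scene [ 0.6132 -0.0082 -0.095 ] 0.032
mould_green_ring s [287.7 232.5] 0.66 [ 0.62726218 -0.03259627  0.116     ]
mould_green_ring t [315.7 175.9] 0.78 [ 0.61616721 -0.01386381  0.116     ]
mould_green_ring t [227.2 163.1] 0.4 [0.64248448 0.21432684 0.116     ]
wheel_top s [287.  247.3] 0.87 [ 0.63334471 -0.04263461  0.08      ]
wheel_top s [158.9 318.1] 0.35 [ 0.57117931 -0.37893587  0.08      ]
wheel_top t [327.2 182.4] 0.88 [ 0.60701396 -0.04743724  0.08      ]
circle [312.5 179.5  37.1] [ 0.61351985 -0.00840937  0.08      ]
circle [518.5 134.5  38.2] [ 0.76112552 -0.57943686  0.08      ]
circle [105.5  78.5  39.3] [0.87970709 0.56569096 0.08      ]
```

```bash

python3 -m jog '{"slide":[[-0.1,-0.5,0],[-0.22,-0.94,0],[-0.22,-0.94,0]],"angular":[[0,0,0],[0,0,0],[0,0,0]]}' | egrep 'pos'
python3 -m jog '{"slide":[[-0.1,-0.5,0],[-0.22,-0.94,0],[-0.22,-0.94,0]],"angular":[[0,0,0],[0,0,0],[0,0,0]]}' | egrep 'pos'
python3 -m jog '{"slide":[[-0.1,-0.5,0],[-0.22,-0.8,0],[-0.22,-0.94,0],[-0.22,-0.94,0],[-0.22,-0.94,0]],"angular":[[0,0,0],[0,0,0],[0,0,0],[0,0,0],[0,0,0]]}' | egrep 'pos|rot'
python3 w.py mould_red 0 .52 .3655 .115
```

```text
ee_pos: [0.5841, 0.1852, 0.2045]
ee_pos: [0.5518, 0.2757, 0.2044]
ee_pos: [0.522, 0.3612, 0.2042]
tcp_rot: [[0.993, 0.115, 0.001], [0.115, -0.993, -0.002], [0.0, 0.002, -1.0]]
[274.03436261 189.93973097] [([122.5, 104.5], 0.94), ([274.7, 191.1], 0.84), ([156.6, 239.4], 0.67)]
(array([0.5193, 0.3641, 0.1265]), np.float64(0.012))
tcp [0.52195822 0.36093032 0.20432918] yaw 0.11404996155328442 tool delta [-2.28023658e-03 -3.45159548e-03 -4.46137865e-06]
```

```bash

python3 -m jog '{"slide":[[-0.02,-0.03,0.4],[-0.02,-0.03,0.8],[-0.02,-0.03,1],[-0.02,-0.03,1]],"angular":[[0,0,-0.004],[0,0,-0.004],[0,0,-0.004],[0,0,-0.004]]}' | egrep pos
python3 -m jog '{"slide":[[0,0,0.3],[0,0,0.6],[0,0,0.85],[0,0,0.99],[0,0,0.99],[0,0,0.99]],"angular":[[0,0,0],[0,0,0],[0,0,0],[0,0,0],[0,0,0],[0,0,0]]}' | egrep pos
python3 -m jog '{"slide":[[0,0,0],[0,0,0],[0,0,0],[0,0,0],[0,0,0],[0,0,0],[0,0,0],[0,0,0]],"angular":[[0,0,0],[0,0,0],[0,0,0],[0,0,0],[0,0,0],[0,0,0],[0,0,0],[0,0,0]]}' 0.4
python3 -m jog '{"slide":[[0,0,-0.1],[0,0,-0.3],[0,0,-0.6],[0,0,-1],[0,0,-1]],"angular":[[0,0,0],[0,0,0],[0,0,0],[0,0,0],[0,0,0]]}' | egrep 'pos|force|width'
```

```text
ee_pos: [0.517, 0.3626, 0.1009]
ee_pos: [0.5199, 0.3657, 0.0068]
time_s: 14.5
ee_pos: [0.5186, 0.3653, 0.0056]
tcp_rot: [[0.992, 0.128, 0.0], [0.128, -0.992, -0.0], [0.0, 0.0, -1.0]]
force: [-0.1, -1.6, 2.0]
grip_width: 0.0559
grasp_force: 30.0
ee_pos: [0.5221, 0.3678, 0.1113]
force: [1.1, 0.4, -1.6]
grip_width: 0.0557
grasp_force: 30.0
```

```bash

python3 -m jog '{"slide":[[-0.05,0.25,-0.3],[-0.1,0.6,-0.6],[-0.14,1,-0.9],[-0.14,1,-0.9]],"angular":[[0,0,0],[0,0,0],[0,0,0],[0,0,0]]}' | egrep 'pos|force'
python3 -m jog '{"slide":[[-0.07,0.4,-0.3],[-0.14,0.8,-0.6],[-0.14,1,-0.6],[-0.14,1,-0.6]],"angular":[[0,0,0],[0,0,0],[0,0,0],[0,0,0]]}' | egrep pos
python3 -m jog '{"slide":[[-0.07,0.4,0],[-0.14,0.8,0],[-0.14,1,0]],"angular":[[0,0,0],[0,0,0],[0,0,0]]}' | egrep pos
python3 -m jog '{"slide":[[-0.07,0.4,0],[-0.14,0.8,0],[-0.14,1,0]],"angular":[[0,0,0],[0,0,0],[0,0,0]]}' | egrep pos
python3 -m jog '{"slide":[[-0.07,0.4,0],[-0.14,0.8,0],[-0.14,1,0]],"angular":[[0,0,0],[0,0,0],[0,0,0]]}' | egrep pos
python3 -m jog '{"slide":[[-0.07,0.4,0],[-0.14,0.8,0],[-0.14,1,0]],"angular":[[0,0,0],[0,0,0],[0,0,0]]}' | egrep pos
python3 -m jog '{"slide":[[-0.07,0.4,0],[-0.14,0.8,0],[-0.14,1,0],[-0.14,1,0],[-0.14,1,0]],"angular":[[0,0,0],[0,0,0],[0,0,0],[0,0,0],[0,0,0]]}'
```

```text
ee_pos: [0.5195, 0.2613, 0.1989]
force: [0.5, 1.5, -1.3]
grasp_force: 30.0
ee_pos: [0.5167, 0.1618, 0.2551]
ee_pos: [0.5141, 0.0617, 0.2535]
ee_pos: [0.5135, -0.0395, 0.2535]
ee_pos: [0.5129, -0.1406, 0.2533]
ee_pos: [0.5122, -0.2417, 0.2533]
time_s: 17.5
ee_pos: [0.5115, -0.3395, 0.2543]
tcp_rot: [[0.992, 0.129, -0.001], [0.129, -0.992, 0.003], [-0.001, -0.003, -1.0]]
force: [-0.5, 0.5, -1.9]
grip_width: 0.0559
grasp_force: 30.0
```

```bash

python3 -m jog '{"slide":[[0.02,0.04,0.3],[0.03,0.06,0.6],[0.03,0.06,0.9],[0.03,0.06,1]],"angular":[[0,0,0],[0,0,0],[0,0,0],[0,0,0]]}' | egrep 'pos|force'
python3 -m jog '{"slide":[[0,0,0.3],[0,0,0.6],[0,0,0.9],[0,0,1],[0,0,1]],"angular":[[0,0,0],[0,0,0],[0,0,0],[0,0,0],[0,0,0]]}' | egrep 'pos|force'
python3 -m jog '{"slide":[[0,0,0.15],[0,0,0.3],[0,0,0.38],[0,0,0.41],[0,0,0.42],[0,0,0.42]],"angular":[[0,0,0],[0,0,0],[0,0,0],[0,0,0],[0,0,0],[0,0,0]]}' | egrep 'pos|force'
```

```text
ee_pos: [0.5135, -0.3429, 0.1524]
force: [-0.1, 0.3, -1.8]
grasp_force: 30.0
ee_pos: [0.5146, -0.3454, 0.0549]
force: [1.1, -0.0, -1.6]
grasp_force: 30.0
ee_pos: [0.5154, -0.3473, 0.0144]
force: [1.4, 0.4, -1.7]
grasp_force: 30.0
```

```bash

python3 -m jog '{"slide":[[0,0,0.01],[0,0,0.02],[0,0,0.03],[0,0,0.03]],"angular":[[0,0,0],[0,0,0],[0,0,0],[0,0,0]]}' | egrep 'pos|force'
python3 -m jog '{"slide":[[0,0,0.005],[0,0,0.01],[0,0,0.01],[0,0,0.01]],"angular":[[0,0,0],[0,0,0],[0,0,0],[0,0,0]]}' | egrep 'pos|force'
```

```text
ee_pos: [0.515, -0.347, 0.0106]
force: [-0.2, -0.1, -0.3]
grasp_force: 30.0
ee_pos: [0.515, -0.3471, 0.0106]
force: [-2.2, 0.8, 6.5]
grasp_force: 30.0
```

```bash

python3 -m jog '{"slide":[[0,0,0],[0,0,0],[0,0,0],[0,0,0],[0,0,0],[0,0,0]],"angular":[[0,0,0],[0,0,0],[0,0,0],[0,0,0],[0,0,0],[0,0,0]]}' 1 | egrep 'pos|force|width'
python3 -m jog '{"slide":[[0,0,-0.1],[0,0,-0.4],[0,0,-0.8],[0,0,-1]],"angular":[[0,0,0],[0,0,0],[0,0,0],[0,0,0]]}' | egrep 'pos|force'
python3 -m jog '{"slide":[[0,0,-0.4],[0,0,-0.8],[0,0,-1]],"angular":[[0,0,0],[0,0,0],[0,0,0]]}' | egrep 'pos|force'
python3 -m jog '{"slide":[[0,0,-0.4],[0,0,-0.6],[0,0,-0.6]],"angular":[[0,0,0],[0,0,0],[0,0,0]]}' | egrep 'pos|force'
python3 -m jog '{"slide":[[-0.1,-0.4,0],[-0.2,-0.8,0],[-0.25,-1,0]],"angular":[[0,0,0],[0,0,0],[0,0,0]]}' | egrep 'pos|force'
python3 -m jog '{"slide":[[-0.1,-0.4,0],[-0.2,-0.8,0],[-0.3,-1,0],[-0.3,-1,0],[-0.3,-1,0]],"angular":[[0,0,0],[0,0,0],[0,0,0],[0,0,0],[0,0,0]]}'
python3 w.py meter .08 .434 -.1435 .1; ls pics
```

```text
ee_pos: [0.5148, -0.3469, 0.0093]
force: [0.0, -0.3, 0.3]
grip_width: 0.0936
grasp_force: 0.0
ee_pos: [0.5163, -0.3481, 0.1135]
force: [-0.6, 0.2, -0.0]
grasp_force: 0.0
ee_pos: [0.5161, -0.3479, 0.2144]
force: [-0.3, -0.6, -0.9]
grasp_force: 0.0
ee_pos: [0.5162, -0.348, 0.274]
force: [0.2, 0.5, -0.2]
grasp_force: 0.0
ee_pos: [0.475, -0.2477, 0.2682]
force: [-0.0, -0.3, -0.7]
grasp_force: 0.0
time_s: 22.2
ee_pos: [0.4345, -0.1556, 0.2689]
tcp_rot: [[0.992, 0.129, -0.0], [0.129, -0.992, -0.0], [-0.0, 0.0, -1.0]]
force: [-0.4, -0.0, -0.3]
grip_width: 0.094
grasp_force: 0.0
[265.98040381 197.29455242] [([286.3, 302.5], 0.93), ([267.5, 200.4], 0.63)]
(array([ 0.4343, -0.1456,  0.0311]), np.float64(0.069))
tcp [ 0.43511958 -0.15646319  0.26895846] yaw 0.1278527870101478 tool delta [ 5.72213482e-04 -1.08790204e-02 -3.74405669e-06]
a.png
b.png
c.png
w_10.png
w_6.png
w_9.png
```

```bash
python3 -c "
import cv2
i=cv2.imread('pics/w_10.png'); cv2.imwrite('pics/w10c.png',cv2.resize(i[100:360,160:400],None,fx=2.3,fy=2.3,interpolation=2))"
```

```text
(no output)
```

View pics/w10c.png

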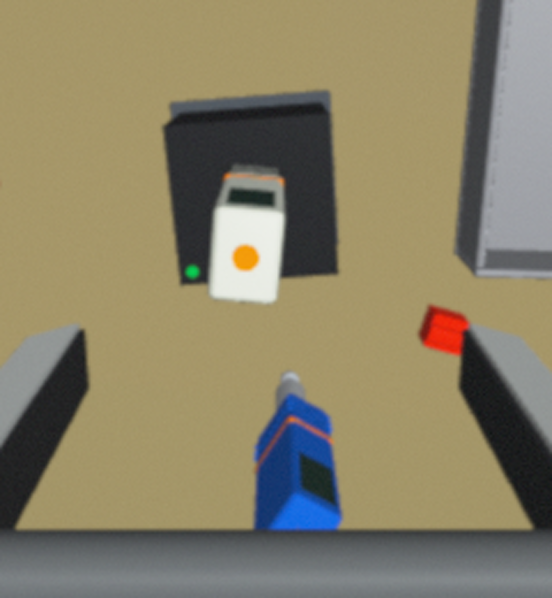

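Wrist view (crop): the grey meter's top is at full-frame (267,212), standing in the black stand and turned slightly clockwise from the tool. The blue look-alike is behind it at about (288,305), so I'll check clearance to it.

```bash
python3 - <<'E'
from h import *
w=robot.read_camera("wrist");a=robot.read_camera("scene");b=robot.read_camera("top")
print("button",at_z(w,(266.5,211.7),.18))
print("blue ball scene z0",at_z(a,(157,243),0),"wrist",at_z(w,(160+290/2.3,100+376/2.3),0.0))
for p,uv in((a,(151,193)),): print("blue top",at_z(p,uv,.165))
for n,p in(("s",a),("t",b)):
    g=b["pixels"] if n=="t" else a["pixels"]; g=g.astype(int); m=(g[...,0]>90)&(g[...,0]>g[...,2]+60)&(g[...,0]>g[...,1]+40)
    k,l,st,c=cv2.connectedComponentsWithStats(m.astype(np.uint8)); 
    for i in range(1,k):
        if st[i,4]>40: print(n,st[i],c[i],at_z(p,c[i],.08),at_z(p,c[i],.12))
print(np.round(robot.sense()["joints"],2))
E
```

```text
button [ 0.43434295 -0.14671706  0.18      ]
blue ball scene z0 [ 0.29503151 -0.17670853  0.        ] wrist [ 0.30855717 -0.18404357  0.        ]
blue top [ 0.30643016 -0.17355754  0.165     ]
s [143 191  17  31 239] [150.80334728 206.15062762] [ 0.24596118 -0.14298794  0.08      ] [ 0.29517309 -0.17406016  0.12      ]
s [149 221  13  10  92] [155.18478261 225.60869565] [ 0.32205372 -0.18926385  0.08      ] [ 0.36739664 -0.21798314  0.12      ]
t [378 292  13  17 123] [383.69918699 299.56097561] [ 0.3046942  -0.19979829  0.08      ] [ 0.30677334 -0.19081189  0.12      ]
[-0.5   0.07  1.61 -0.    1.46  0.95]
```

```bash

python3 -m jog '{"slide":[[0,-0.1,0],[0,-0.1,0.2],[0,-0.1,0.5],[0,-0.1,0.8],[0,-0.1,0.8]],"angular":[[0,0,0.015],[0,0,0.029],[0,0,0.029],[0,0,0.029],[0,0,0.029]]}' | egrep 'pos|force|rot'
python3 -m jog '{"slide":[[0,0,0.25],[0,0,0.5],[0,0,0.67],[0,0,0.67],[0,0,0.67],[0,0,0.67]],"angular":[[0,0,0],[0,0,0],[0,0,0],[0,0,0],[0,0,0],[0,0,0]]}' | egrep 'pos|force|rot'
python3 -m jog '{"slide":[[0,0,0],[0,0,0],[0,0,0],[0,0,0],[0,0,0],[0,0,0],[0,0,0],[0,0,0]],"angular":[[0,0,0],[0,0,0],[0,0,0],[0,0,0],[0,0,0],[0,0,0],[0,0,0],[0,0,0]]}' 0
```

```text
ee_pos: [0.4308, -0.1449, 0.1859]
tcp_rot: [[0.999, 0.037, -0.008], [0.037, -0.999, 0.004], [-0.008, -0.004, -1.0]]
force: [-0.8, 0.8, 1.0]
grasp_force: 0.0
ee_pos: [0.4347, -0.1465, 0.124]
tcp_rot: [[0.999, 0.037, 0.003], [0.037, -0.999, -0.001], [0.003, 0.002, -1.0]]
force: [-0.5, -0.2, -0.6]
grasp_force: 0.0
time_s: 24.35
ee_pos: [0.4334, -0.1457, 0.1224]
tcp_rot: [[0.999, 0.037, -0.0], [0.037, -0.999, -0.0], [-0.0, 0.0, -1.0]]
force: [-0.2, -1.0, 0.7]
grip_width: 0.0333
grasp_force: 0.0
```

```bash

python3 -m jog '{"slide":[[0,0,0],[0,0,0],[0,0,0],[0,0,0],[0,0,0]],"angular":[[0,0,0],[0,0,0],[0,0,0],[0,0,0],[0,0,0]]}'
python3 -m jog '{"slide":[[0,0,-0.1],[0,0,-0.3],[0,0,-0.5],[0,0,-0.75],[0,0,-0.9],[0,0,-0.9]],"angular":[[0,0,0],[0,0,0],[0,0,0],[0,0,0],[0,0,0],[0,0,0]]}'
python3 -m jog '{"slide":[[0,0,-0.1],[0,0,-0.2],[0,0,-0.2],[0,0,-0.2],[0,0,-0.2]],"angular":[[0,0,0],[0,0,0],[0,0,0],[0,0,0],[0,0,0]]}'
python3 chk.py; python3 - <<'E'
from h import *
a=robot.read_camera("scene"); s=robot.sense(); print(s["ee_pos"])
cv2.imwrite("pics/d.png",cv2.resize(a["pixels"][120:390,70:430],None,fx=2.2,fy=2.2,interpolation=2))
E
```

```text
time_s: 24.85
ee_pos: [0.4333, -0.1456, 0.1224]
tcp_rot: [[0.999, 0.037, -0.0], [0.037, -0.999, 0.0], [-0.0, -0.0, -1.0]]
force: [-1.1, -0.2, -0.1]
grip_width: 0.0256
grasp_force: 30.0
time_s: 25.45
ee_pos: [0.4349, -0.1465, 0.2151]
tcp_rot: [[0.999, 0.037, 0.005], [0.037, -0.999, -0.003], [0.005, 0.003, -1.0]]
force: [0.2, -0.1, -0.9]
grip_width: 0.0255
grasp_force: 30.0
time_s: 25.95
ee_pos: [0.433, -0.1455, 0.2319]
tcp_rot: [[0.999, 0.037, -0.001], [0.037, -0.999, 0.0], [-0.001, -0.0, -1.0]]
force: [-0.4, -0.2, -1.6]
grip_width: 0.0257
grasp_force: 30.0
top [ 0.6134 -0.0107 -0.1008] 0.058
scene [ 0.6131 -0.0065 -0.0926] 0.058
both [ 0.6137 -0.009  -0.0923] 0.075
mould_green_ring s [197.7 248.6] 0.71 [ 0.50553684 -0.20778938  0.116     ]
mould_green_ring s [289.1 232.8] 0.6 [ 0.63053442 -0.03136918  0.116     ]
mould_green_ring t [311.5 177.7] 0.69 [ 0.61111272 -0.00316628  0.116     ]
wheel_top s [288.2 252.6] 0.88 [ 0.64763497 -0.05565818  0.08      ]
wheel_top t [305.7 178.7] 0.8 [0.61508131 0.0096021  0.08      ]
circle [312.5 180.5  37.2] [ 0.61083701 -0.0084641   0.08      ]
circle [105.5  75.5  37.1] [0.88846362 0.5665437  0.08      ]
circle [518.5 134.5  38.2] [ 0.76112552 -0.57943686  0.08      ]
circle [302.5 411.5  40.4] [0.01740896 0.0030989  0.08      ]
[ 0.43336029 -0.14566674  0.23240723]
```

View pics/d.png

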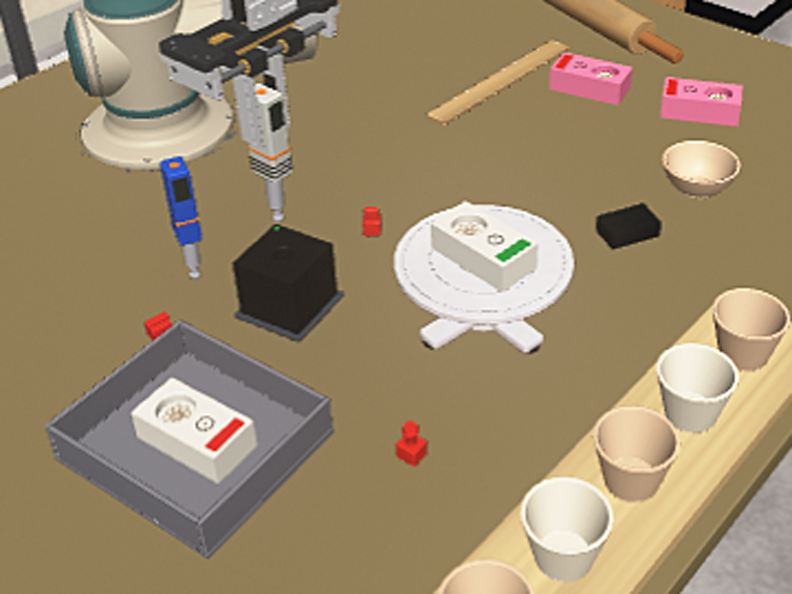

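The red mould lies flat in the tub, the green one is centred on the wheel, and the grey meter is held clear of its stand. In the crop the ring is at (495,239), which is full-frame (295,229). Next I'll hover over the ring.

```bash
python3 -c "
from h import *
a=robot.read_camera('scene');print(at_z(a,(295,228.6),.116))"
python3 -m jog '{"slide":[[0.1,-0.05,-0.3],[0.4,-0.25,-0.4],[0.7,-0.45,-0.4],[1,-0.64,-0.4]],"angular":[[0,0,0],[0,0,0],[0,0,0],[0,0,0]]}' | egrep 'pos|force'
python3 -m jog '{"slide":[[0.3,-0.2,0],[0.6,-0.4,0],[0.9,-0.55,0],[1,-0.64,0],[1,-0.64,0],[1,-0.64,0]],"angular":[[0,0,0],[0,0,0],[0,0,0],[0,0,0],[0,0,0],[0,0,0]]}'  | egrep 'pos|force'
python3 -m jog '{"slide":[[0,0,0.15],[0,0,0.3],[0,0,0.4],[0,0,0.4],[0,0,0.4]],"angular":[[0,0,0],[0,0,0],[0,0,0],[0,0,0],[0,0,0]]}'
python3 - <<'E'
from h import *
a=robot.read_camera("scene");w=robot.read_camera("wrist"); s=robot.sense(); print(s["ee_pos"])
A=cv2.resize(a["pixels"][180:255,240:340],(800,600),interpolation=2)
cv2.imwrite("pics/e.png",A); W=w["pixels"]; cv2.imwrite("pics/f.png",W)
X=[s["ee_pos"][0]+.001,s["ee_pos"][1],s["ee_pos"][2]-.1074]
print("ball exp px",(proj(a,[X])[0]-[240,180])*8,proj(w,[X])[0])
print("ring exp",(proj(a,[[.631,-.0106,.116]])[0]-[240,180])*8,proj(w,[[.631,-.0106,.116]])[0])
for n,z in(("mould_green_ring",.116),("meter_ball",X[2])):
  for l,p in(("s",a),("w",w)): print(n,l,[(np.round(x["location"],1),round(x["confidence"],2),np.round(at_z(p,x["location"],z),4)) for x in robot.recognise(p,n)][:2])
E
```

```text
[ 0.6313923  -0.01003301  0.116     ]
ee_pos: [0.5321, -0.0773, 0.2732]
force: [0.0, -1.5, -1.9]
grasp_force: 30.0
ee_pos: [0.6274, -0.0107, 0.2722]
force: [-0.1, -0.3, -1.2]
grasp_force: 30.0
time_s: 27.95
ee_pos: [0.6281, -0.0109, 0.233]
tcp_rot: [[0.999, 0.037, 0.0], [0.037, -0.999, -0.0], [0.0, 0.0, -1.0]]
force: [-0.4, -0.0, -1.7]
grip_width: 0.0258
grasp_force: 30.0
[ 0.62871809 -0.01063361  0.23354039]
ball exp px [434.6694943 360.8330983] [278.02456769 205.56102188]
ring exp [437.79074973 389.1948626 ] [278.06495184 201.4276375 ]
mould_green_ring s [(array([288.2, 234.3]), 0.77, array([ 0.6324, -0.0371,  0.116 ])), (array([154.1, 331.1]), 0.31, array([ 0.6189, -0.4223,  0.116 ]))]
mould_green_ring w [(array([280.8, 186.7]), 0.82, array([ 0.6449, -0.0126,  0.116 ])), (array([251.2, 180.1]), 0.62, array([0.6499, 0.0144, 0.116 ]))]
meter_ball s []
meter_ball w [(array([ 62. , 388.4]), 0.37, array([0.4237, 0.208 , 0.1261]))]
```

View pics/e.png

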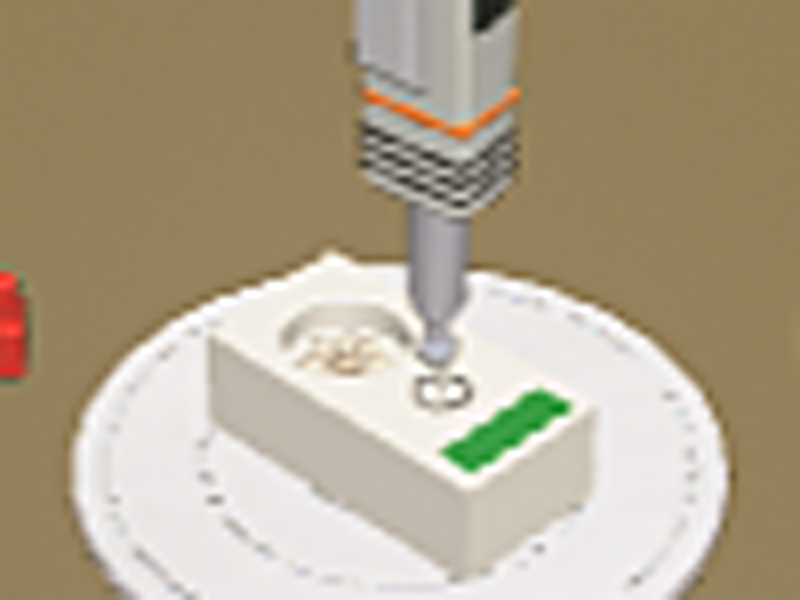

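View pics/f.png

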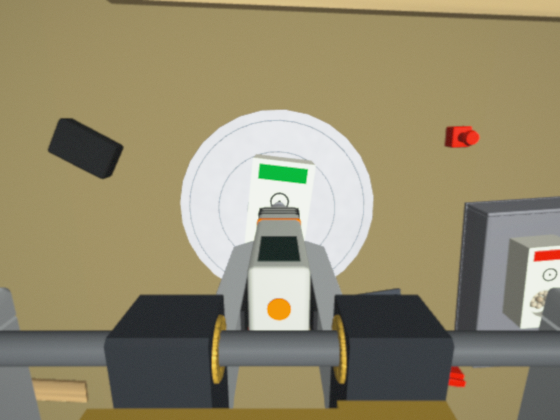

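Scene crop: the ball is at (436,349) with its lowest point near 366, and the ring centre is at (442,391), within 1 mm of the prediction. In the wrist view the ring is at (279,201), where expected. I'll shift 2 mm in x and press in steps.

```bash

python3 -m jog '{"slide":[[0.02,0,0.02],[0.02,0,0.05],[0.02,0,0.08],[0.02,0,0.09],[0.02,0,0.09],[0.02,0,0.09]],"angular":[[0,0,0],[0,0,0],[0,0,0],[0,0,0],[0,0,0],[0,0,0]]}' | egrep 'pos|force'
python3 -m jog '{"slide":[[0,0,0.01],[0,0,0.02],[0,0,0.02],[0,0,0.02]],"angular":[[0,0,0],[0,0,0],[0,0,0],[0,0,0]]}' | egrep 'pos|force'
python3 -m jog '{"slide":[[0,0,0.01],[0,0,0.015],[0,0,0.015],[0,0,0.015]],"angular":[[0,0,0],[0,0,0],[0,0,0],[0,0,0]]}' | egrep 'pos|force'
python3 -c "
from h import *
f=[]
for i in range(6): robot.read_camera('top'); s=robot.sense(); f.append([*s['force'],s['ee_pos'][2]])
print(np.mean(f,0),np.std(f,0))"
```

```text
ee_pos: [0.6304, -0.0102, 0.2235]
force: [0.6, 1.0, -2.5]
grasp_force: 30.0
ee_pos: [0.6305, -0.0102, 0.2217]
force: [0.5, 0.0, 0.5]
grasp_force: 30.0
ee_pos: [0.6305, -0.0102, 0.2202]
force: [-0.9, -0.0, 1.8]
grasp_force: 30.0
[-0.45075492  0.27276057  1.89337075  0.22007107] [1.07662106e-01 4.06473388e-01 6.21888964e-01 4.42808484e-05]
```

```bash
python3 - <<'E'
from h import *
a=robot.read_camera("scene");w=robot.read_camera("wrist")
A=cv2.resize(a["pixels"][180:255,240:340],(400,300),interpolation=2); W=cv2.resize(w["pixels"][150:240,220:340],(400,300),interpolation=2)
cv2.imwrite("pics/g.png",np.hstack([A,W])); print((proj(a,[[.6315,-.0106,.116]])[0]-[240,180])*4)
E
```

```text
[219.55026763 194.92815237]
```

View pics/g.png

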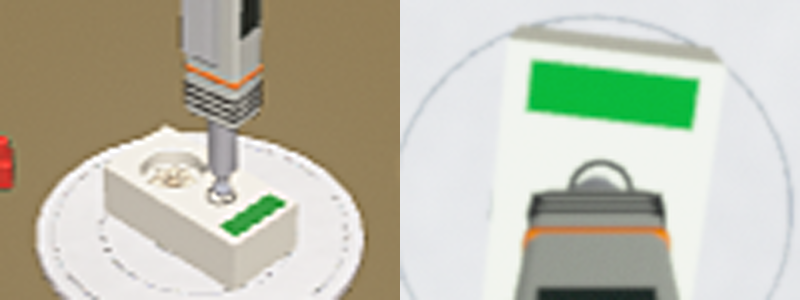

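The ball sits inside the ring in both views: the scene half shows it at (221,194), and in the wrist half it is centred under the ring at (600,185). The press is about 3.5 N, so I'm handing in.

```bash
python3 -c "
from bench import robot
print(robot.hand_in())"
```

```text
the job is handed in; nothing more can be done
None
```

I handed the job in at about 30 s of robot time with no verdict returned: the green mould is centred on the wheel, the red one is flat in the tub, and the meter is held upright in the ring at about 3.5 N, which puts the ball roughly 3.4 mm in.

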